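Push a stuck tablet out of the press die with the long push rod

ROBOT

A 7-joint arm with a two-finger parallel gripper is mounted at the origin on the work surface. World frame = base frame: x ahead of the robot, y to its left, z up, the work surface at z = 0. Lengths are in m, angles in rad, forces in N, time in s.
With the tool pointing down it reaches from about 0.35 to 0.9 m from the base axis. Payload 8.1 kg.
Tool frame: the origin (TCP) lies midway between the tips of the shut fingers; the grasp point (between the pads) lies 19 mm behind it; z points along the fingers, y is the direction in which the jaws open and shut (so a half turn about z gives the same grasp; the last joint's range is limited). The gripper opens to 92 mm and grips with 3 to 60 N. Pads are 19 mm wide; open, the fingers measure 130 mm over their backs; the gripper's body (75 mm by 190 mm) begins 47 mm behind the grasp point.
Start: joints at [1.18, 0.434, 0.025, 1.573, -0.012, 1.134, -0.075], TCP at [0.177, -0.599, 0.227] pointing down, gripper open.
Joint ranges: [-2.62, 2.62], [-0.44, 2.09], [-1.27, 1.32], [0.08, 2.57], [-1.32, 4.46], [0.12, 2], [-2.74, 2.74]. Speed limits (rad/s): [2.22, 2.22, 3.01, 3.01, 3.14, 3.14, 3.14].

INTERFACE

Orientations are given as a rotation vector (axis times angle).
In Python, from workcell import observe, optics, r gives the robot as it stands. The module is installed in compiled form; this text tells all that it offers.
- The arm moves only by the shell command python3 -m creep 'ROWS'. ROWS is JSON, a list of rows, each a list of 7 numbers: the shift along the tool's x, y, z in cm, then the turn, a rotation vector about the tool's x, y, z in rad, then the opening in per cent of the stroke, from 0 (shut) to 100 (fully open). In form: [[tx, ty, tz, ax, ay, az, jaw], ...]. A call has 1 to 8 rows; each row shifts and turns the commanded pose from where the row before left it, along the tool's axes as they then stand; what a row does not reach is not made up. A row lasts 1/8 s, in which the tool goes at most 62.5 mm and 10.7 degrees, less where a joint would pass 70% of its speed; a pose out of reach is approached as far as the arm can. A call is refused whole if a number of a shift passes 6.25 or a number of a turn 0.188, either way. A call with a gripper value outside its range is refused whole. The fingers move at their own pace and stop on an object; the grip force is fixed at half the most. Time passes only in rows, so rows that do not move let the fingers close. It gives the time, the measured TCP pose, the force and the opening at its end, in the units of the state.
- observe(): the state, without advancing time (a new reading comes with each control period).
- optics.get_image(name): name is "side" or "top" or "wrist"; returns (picture, depth): 400x640x3 uint8, blue, green, red; 400x640 float32, m along the optical axis (not along the pixel's ray), 0 where there is no reading.
- optics.camera_info(name): a dict with "fov_y" (degrees; the focal length in pixels is half the picture's height over the tangent of half this angle, whatever the lens; pixels are square), "cx", "cy" (the principal point, pixels), "R" (3x3) and "t" (3): a world point X has camera coordinates R X + t. Camera axes: x right, y down, z forward; pixel columns grow to the right and rows downward; lengths in m; the calibration is good to about 2 mm. The wrist camera is an equidistant fisheye: a pixel r from the principal point sees the ray r / f radians off the axis. A picture is of the moment at which its call begins: read the wrist's pose just before it. camera_info takes no time and is no camera call; for the wrist camera it gives the pose at the moment of the call.
- r.finish_job(): hands the job in, once; it reports no verdict.
The state is a dict: "time": time; "joint_pos": joint angles; "dq": joint speeds; "effort": joint torques, N m; "tool_pos": TCP position; "tcp_rot": TCP orientation; "contact_force": force on the tool from outside, world axes, zero at the start; "torque": the same for the moment, N m; "grip_width": finger opening in m.
Only numpy, scipy, OpenCV 4.12 (cv2) and the standard library are available. Lean on these libraries where they do the work, as an engineer would, in place of code of your own. Each camera call takes 0.05 s, during which the arm holds its last target.

TASK

A pressed herb tablet is stuck deep in the bore of the steel tablet die. Take the push rod from its cradle, slide its bare steel end partway into the bore, let go so that the bore alone carries it, take it again further back, and push gently until the tablet is fully out and pressed firmly, with about 10 to 20 N, against the stop plate in the outlet. Never force the rod or touch the tablet with the gripper, leave the other things on the counter where they are, and finally let go with the rod left in the bore.

Things in the scene. Friction and masses are not known exactly. Their poses are not given: they have to be found in the camera images.
- die_mouth (a point): Centre of the round mouth where the rod enters the die. The die is a steel block (130 mm long along its bore, 60 mm wide, its top 25 mm above the bore axis) on a 280 x 130 x 18 mm wooden board, fixed to the counter; its place and heading vary. The bore is 18.4 mm wide, goes right through (130 mm), level, 75 mm above the counter, with a 3 mm chamfer at the mouth. The point's x axis points along the bore INTO the die, z is up.
- bore_exit (a point): Centre of the far end of the bore, on its axis, 130 mm from the mouth. Same axes as die_mouth. An open-topped outlet trough begins here, and across it stands a small steel stop plate on an adjusting screw. The stop is set differently each time and its setting is not measured: its near face stands anywhere from 144 to 170 mm from the mouth. It does not yield.
- tablet (a joint): How far the dark brown tablet (17.6 mm wide, 12 mm thick) has been pushed, m. At 0 its rear face, which the rod meets, is 80 mm inside the mouth; it starts at 0.003 to 0.028, is just out of the die at 0.050 and meets the stop solidly somewhere from 0.052 to 0.078 (rod tip then 132 to 158 mm inside the mouth). It slides with about 5 N of drag, plus the rod's own friction, and stays put.
- rod_mid (a point): Balance point of the push rod, on its axis, 97 mm behind the tip. The rod is round steel, 16 mm wide, 180 mm long, with a light wooden handle 24 mm wide and 45 mm long at its rear end (225 mm in all, about 0.2 to 0.4 kg). x axis: along the rod towards its bare tip. It starts lying level in the cradle, tip towards the side where the die is, its axis 58 mm above the counter.
- rod_tip (a point): Centre of the bare steel tip of the push rod (edge tapered to 11.6 mm over the last 4 mm). Same axes as rod_mid; the rod may roll about x.
- rod_handle (a point): Centre of the wooden handle of the rod, on its axis, 202.5 mm behind the tip. Let go partway in the bore, the rod sags by 5 to 8 mm here; pushed while aslant it jams, so lift the handle to the bore's height first. In line, the bore adds up to some 4 N of friction.
- cradle: Fixed wooden cradle: base 150 x 70 x 14 mm, two uprights 14 mm thick, 44 mm wide, 64 mm tall, 46 mm to either side of its centre along x, each with an open-topped notch 20 mm wide in which the rod lies, rod_mid close to half-way between them (78 mm free between the uprights). Origin: centre of the underside; x along the rod towards its tip.
- mortar: Bystander: dark iron mortar with a wooden pestle in it, 100 mm wide, mortar 85 mm tall, pestle to 160 mm. Origin: centre of its underside.
- jar: Bystander: white ceramic jar, 80 mm wide, 110 mm tall. Origin: centre of its underside.
- abacus: Bystander: abacus in a dark wooden frame, 130 x 260 x 22 mm, lying flat. Origin: centre of its underside.
- packets: Bystander: three paper packets in a stack, 75 x 95 x 54 mm. Origin: centre of its underside.
There are look-alikes about, which are no part of the job. What is meant by the part that bears rod_mid is not pink, and is the smaller of those in its own colour.

How it is judged:
By the outcome, as a careful person would: the job done as asked, in the order asked, and still so for the second after the job is handed in, with the robot touching nothing.
It also fails if it takes over 72 s, if anything falls off the work surface, if the arm or the gripper's body presses on something with over 40 N, if the wrist force passes 120 N, or if a joint passes its speed limit or range.

## Working session

There is one attempt and no reset: what is moved stays moved. The work goes in short steps, Python scripts to look and compute and a shell command to move; the robot and the scene stay as the last step left them, time stands still between calls to the robot, and variables do not carry over. Pictures are saved under pics/ and viewed, and the job is handed in when it is done.

```bash
mkdir -p pics; ls; python3 - <<'E'
from workcell import observe, optics, r
import cv2,numpy as np
s=observe()
print(s)
for n in("side","top","wrist"):
    im,d=optics.get_image(n); cv2.imwrite(f"pics/{n}0.png",im); np.save(f"pics/{n}0.npy",d)
    print(n,optics.camera_info(n))
E
```

```text
pics
{'time': 0.0, 'joint_pos': array([ 1.18035406,  0.43521757,  0.02497625,  1.57409915, -0.01159499,
        1.13401492, -0.07513474]), 'dq': array([ 0.00061587,  0.00037688, -0.00067139,  0.00084507,  0.00021477,
       -0.00107382,  0.00198996]), 'effort': array([-4.71962594e-04, -6.67852235e+01,  9.84998681e-01, -3.14464045e+01,
       -6.06068177e-02,  4.26412420e-02,  1.91752433e-04]), 'tool_pos': array([ 0.1772208 , -0.5988058 ,  0.22594759]), 'tcp_rot': array([-3.10760309e+00, -4.50196327e-01,  5.90716250e-04]), 'contact_force': array([ 0.33542511, -0.1103745 , -0.4257085 ]), 'torque': array([-0.00958733,  0.04122034, -0.00109708]), 'grip_width': 0.09187545032760021}
side {'fov_y': 42.90514574459852, 'cx': 316.1718257906677, 'cy': 200.9140232452887, 'R': array([[-0.95721284, -0.28938228, -0.00121644],
       [-0.21653846,  0.71903746, -0.66037582],
       [ 0.19197573, -0.63185681, -0.75093428]]), 't': array([0.48149891, 0.19719192, 1.61142181])}
top {'fov_y': 52.408161192641174, 'cx': 324.06275847488445, 'cy': 194.2871493435348, 'R': array([[ 0.00723158, -0.99992058,  0.01032154],
       [-0.99160299, -0.00850342, -0.12903956],
       [ 0.12911708, -0.00930171, -0.99158573]]), 't': array([-0.06258166,  0.50999968,  1.12661092])}
wrist {'fov_y': 65.70646984690485, 'cx': 316.74147193607337, 'cy': 198.53090297555488, 'R': array([[ 0.28410011, -0.95879345, -0.00150213],
       [-0.92099106, -0.2733338 ,  0.27760421],
       [-0.26657568, -0.07748394, -0.96069436]]), 't': array([-0.62459969, -0.03404641,  0.39065581])}
```

View pics/side0.png

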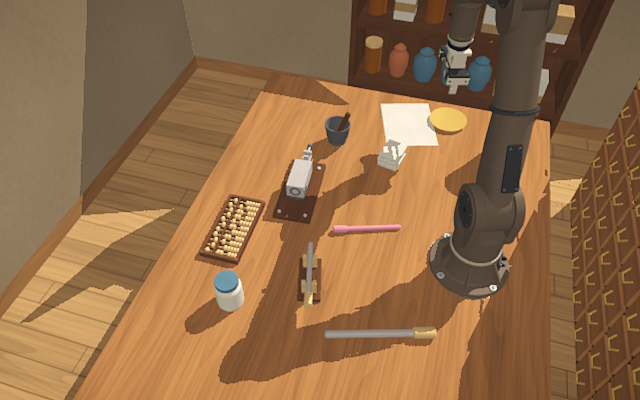

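View pics/top0.png

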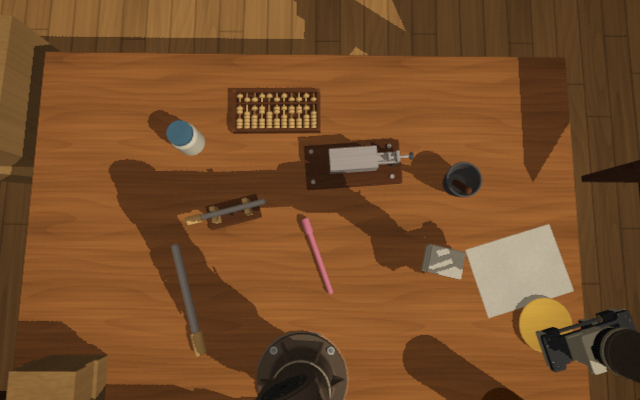

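View pics/wrist0.png

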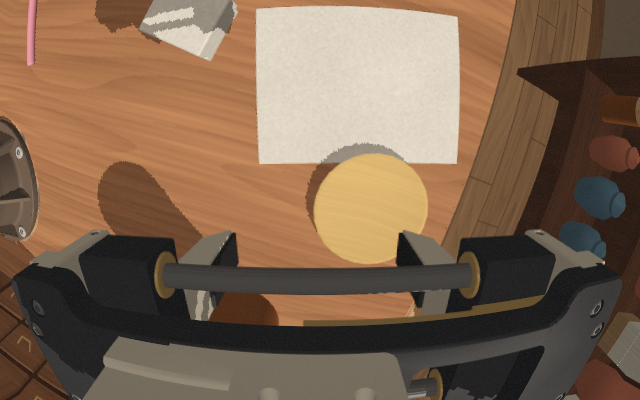

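Candidates for the rod, in top-image pixels: the grey rod in the cradle (225,212), a larger grey rod lying on the counter (187,300), and a pink rod (317,257). By the description (not pink, smaller of its colour, in the cradle) I choose (225,212). Next I take close crops to check it.

```bash
python3 - <<'E'
import cv2,numpy as np
t=cv2.imread("pics/top0.png"); s=cv2.imread("pics/side0.png")
a=cv2.resize(t[180:240,170:290],None,fx=6,fy=6,interpolation=cv2.INTER_CUBIC)
b=cv2.resize(t[130:200,295:425],None,fx=6,fy=6,interpolation=cv2.INTER_CUBIC)
c=cv2.resize(s[130:320,250:350],None,fx=3,fy=3,interpolation=cv2.INTER_CUBIC)
cv2.imwrite("pics/ca.png",a);cv2.imwrite("pics/cb.png",b);cv2.imwrite("pics/cc.png",c)
E
```

```text
(no output)
```

View pics/ca.png

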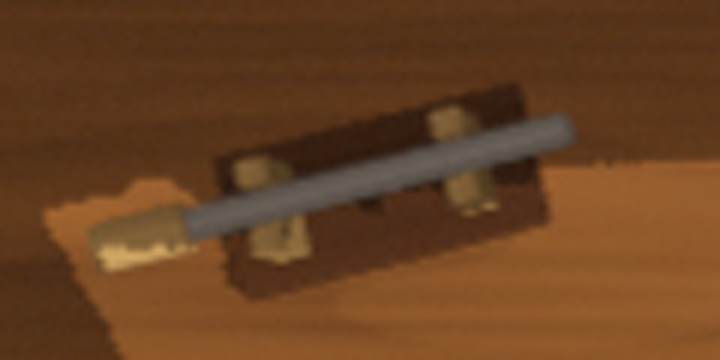

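View pics/cb.png

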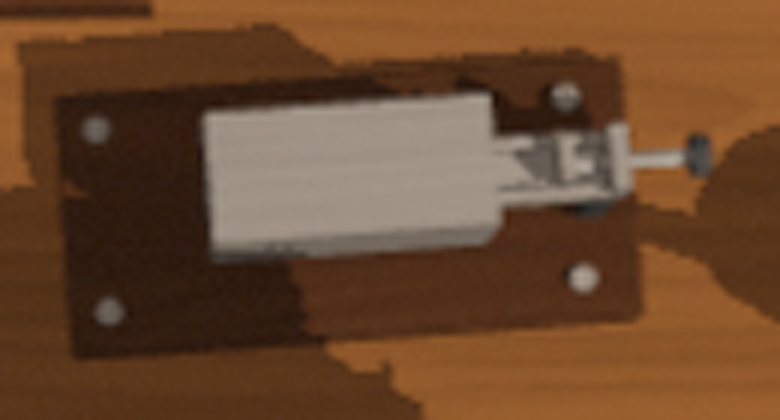

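View pics/cc.png

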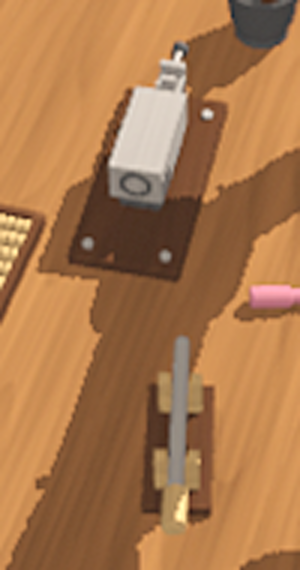

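The crop shows the chosen rod in the cradle: tip near (265,202), handle near (193,220). The die's mouth faces it at about (329,160). I measure from depth.

```bash
cat > h.py <<'E'
import numpy as np,cv2
from scipy.spatial.transform import Rotation as Rn
from workcell import observe,optics,r
def K(ci,h=400): return h/2/np.tan(np.radians(ci["fov_y"])/2)
def cloud(d,ci,fish=False):
    f=K(ci); v,u=np.mgrid[:d.shape[0],:d.shape[1]].astype(float)
    X=(u-ci["cx"])/f; Y=(v-ci["cy"])/f
    if fish:
        t=np.hypot(X,Y); s=np.where(t>1e-9,np.tan(np.minimum(t,1.5))/np.maximum(t,1e-9),1); X*=s;Y*=s
    P=np.stack([X*d,Y*d,d],-1)
    W=(P-ci["t"])@ci["R"]
    W[d<=0]=np.nan
    return W
def ray(u,v,ci,z,fish=False):
    f=K(ci);X=(u-ci["cx"])/f;Y=(v-ci["cy"])/f
    if fish:
        t=np.hypot(X,Y); s=np.tan(t)/max(t,1e-9); X*=s;Y*=s
    o=-ci["R"].T@ci["t"]; q=ci["R"].T@np.array([X,Y,1])
    return o+q*(z-o[2])/q[2]
E
python3 - <<'E'
from h import *
ci=optics.camera_info("top");d=np.load("pics/top0.npy");W=cloud(d,ci);im=cv2.imread("pics/top0.png")
def rect(m):
    P=W[m][:,:2]; c,wh,a=cv2.minAreaRect((P*1000).astype(np.float32)); return c,wh,a,len(P),np.median(W[m][:,2])
Z=W[...,2]
m=np.zeros(Z.shape,bool); m[135:185,315:385]=1; m&=(Z>0.085)&(Z<0.115)
print("die",rect(m)); 
P=W[m];c=P.mean(0);print(c)
for z,u0,u1,v0,v1 in((0.05,170,290,190,235),):
    m=np.zeros(Z.shape,bool);m[v0:v1,u0:u1]=1;hsv=cv2.cvtColor(im,cv2.COLOR_BGR2HSV)
    m&=(Z>0.045)&(hsv[...,1]<70)
    P=W[m];c=np.median(P,0);U,S,V=np.linalg.svd(P-P.mean(0));print("rod",c,V[0],len(P),"span",np.ptp((P-c)@V[0]))
for n,(u,v) in dict(tip=(265.3,201.7),joint=(201.2,217.5),rear=(185.8,221.7)).items(): print(n,ray(u,v,ci,0.058))
for n,(u,v) in dict(TL=(328.8,148.8),TR=(376.8,145.5),BL=(330.3,171.2),BR=(377.8,168.3)).items(): print(n,ray(u,v,ci,0.1))
cs=optics.camera_info("side")
# side px from crop: /3 +(250,130)
for n,(u,v,z) in dict(tip=(250+181/3,130+340/3,.058),rear=(250+176/3,130+520/3,.058),mouth=(250+135/3,130+183/3,.075)).items(): print("side",n,ray(u,v,cs,z))
E
```

```text
die ((602.5932006835938, -137.36093139648438), (61.751861572265625, 130.96395874023438), 4.332440376281738, 1090, np.float64(0.10074157411725035))
[ 0.60090686 -0.13732803  0.10045253]
rod [0.46340102 0.1923354  0.06547918] [-2.57614775e-01  9.66247370e-01 -8.04523099e-04] 337 span 0.17723376526034385
tip [0.48506908 0.10504031 0.058     ]
joint [0.43965793 0.28081688 0.058     ]
rear [0.42772325 0.32264353 0.058     ]
TL [ 0.62709734 -0.06994878  0.1       ]
TR [ 0.63761775 -0.20121687  0.1       ]
BL [ 0.5650279  -0.07436934  0.1       ]
BR [ 0.57421179 -0.20333108  0.1       ]
side tip [0.48857001 0.11065722 0.058     ]
side rear [0.43014218 0.31479148 0.058     ]
side mouth [ 0.5990581  -0.07142236  0.075     ]
```

```bash
cat >> h.py <<'E'
def state():
    s=observe(); R=Rn.from_rotvec(s["tcp_rot"]).as_matrix(); x=R[:,0]
    print("t",round(s["time"],2),"p",np.round(s["tool_pos"],4),"xang",round(np.degrees(np.arctan2(x[1],x[0])),2),"z",np.round(R[:,2],4),"F",np.round(s["contact_force"],1),"M",np.round(s["torque"],2),"w",round(s["grip_width"],4),"q",np.round(s["joint_pos"],2))
    return s["tool_pos"],R
def plan(p,R,tp,tang,n):
    """n equal rows to world tp, tool down, x axis at tang deg"""
    x=R[:,0];a=np.degrees(np.arctan2(x[1],x[0]));da=(tang-a)/n
    for k in range(n):
        w=(np.array(tp)-p)/n; th=np.radians(a+k*da)
        ex=np.array([np.cos(th),np.sin(th),0]);ey=np.array([np.sin(th),-np.cos(th),0])
        print("[%.2f,%.2f,%.2f,0,0,%.3f]"%(100*w@ex,100*w@ey,-100*w[2],-np.radians(da)))
E
python3 - <<'E'
from h import *
p,R=state(); plan(p,R,[.56,-.2,.29],100,10)
E
```

```text
t 0.15 p [ 0.1773 -0.599   0.2261] xang 16.49 z [-4.0e-04  1.1e-03 -1.0e+00] F [-0.5 -0.4 -0.5] M [ 0.04  0.01 -0.05] w 0.092 q [ 1.18  0.44  0.02  1.57 -0.01  1.13 -0.08]
[4.80,-2.74,-0.64,0,0,-0.146]
[5.15,-2.01,-0.64,0,0,-0.146]
[5.39,-1.24,-0.64,0,0,-0.146]
[5.51,-0.45,-0.64,0,0,-0.146]
[5.52,0.36,-0.64,0,0,-0.146]
[5.41,1.15,-0.64,0,0,-0.146]
[5.18,1.93,-0.64,0,0,-0.146]
[4.85,2.66,-0.64,0,0,-0.146]
[4.41,3.34,-0.64,0,0,-0.146]
[3.88,3.94,-0.64,0,0,-0.146]
```

```bash
python3 -m creep '[[4.8,-2.7,-1,0,0,-0.146,100],[5.15,-2,-1,0,0,-0.146,100],[5.4,-1.2,-1,0,0,-0.146,100],[5.5,-0.5,-1,0,0,-0.146,100],[5.5,0.4,-0.6,0,0,-0.146,100],[5.4,1.2,-0.6,0,0,-0.146,100],[5.2,1.9,-0.6,0,0,-0.146,100],[4.9,2.7,-0.6,0,0,-0.146,100]]'; python3 - <<'E'
from h import *
p,R=state(); plan(p,R,[.56,-.2,.29],100,3)
E
```

```text
time: 1.15
tool_pos: [0.4851, -0.2791, 0.2909]
tcp_rot: [-2.341, -2.095, 0.0]
contact_force: [1.3, -0.4, 0.1]
grip_width: 0.0917
t 1.15 p [ 0.4851 -0.2791  0.2909] xang 83.66 z [-2.e-04 -2.e-04 -1.e+00] F [ 1.3 -0.4  0.1] M [-0.08 -0.13  0.03] w 0.0917 q [ 0.71  0.31 -0.37  1.61  0.12  1.24  0.2 ]
[2.90,2.19,0.03,0,0,-0.095]
[2.67,2.45,0.03,0,0,-0.095]
[2.43,2.70,0.03,0,0,-0.095]
```

```bash
python3 -m creep '[[2.9,2.2,0,0,0,-0.095,100],[2.7,2.5,0,0,0,-0.095,100],[2.4,2.7,0,0,0,-0.095,100],[0,0,0,0,0,0,100],[0,0,0,0,0,0,100]]'; python3 - <<'E'
from h import *
p,R=state()
ci=optics.camera_info("wrist");im,d=optics.get_image("wrist");cv2.imwrite("pics/w1.png",im);np.save("pics/w1.npy",d)
import pickle;pickle.dump(ci,open("pics/w1.pkl","wb"))
E
```

```text
time: 1.78
tool_pos: [0.5597, -0.2023, 0.2904]
tcp_rot: [-2.026, -2.4, 0.001]
contact_force: [0.2, 0.1, -1.1]
grip_width: 0.0916
t 1.77 p [ 0.5597 -0.2023  0.2904] xang 99.67 z [-1.e-03 -4.e-04 -1.e+00] F [ 0.2  0.1 -1.1] M [-0.06 -0.16 -0.01] w 0.0916 q [ 0.58  0.38 -0.45  1.52  0.17  1.27  0.27]
```

View pics/w1.png

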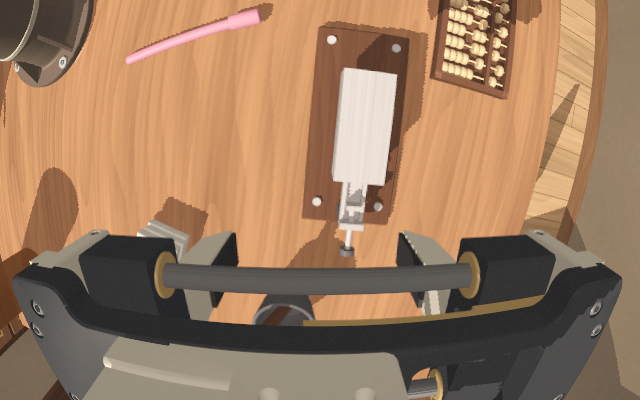

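The wrist view shows the die top face, with corners near (343,68), (397,73), (384,185) and (332,181). The mouth end is at the top of the picture.

```bash
python3 - <<'E'
from h import *
import pickle
ci=pickle.load(open("pics/w1.pkl","rb"));d=np.load("pics/w1.npy");W=cloud(d,ci,True);Z=W[...,2]
m=np.zeros(Z.shape,bool);m[55:200,320:410]=1
m&=(Z>0.092)&(Z<0.108)
m=cv2.morphologyEx(m.astype(np.uint8),cv2.MORPH_OPEN,np.ones((7,7)))>0
print(m.sum(),np.median(Z[m]))
c,wh,a=cv2.minAreaRect((W[m][:,:2]*1000).astype(np.float32));print(c,wh,a)
im=cv2.imread("pics/w1.png");im[m]=(0,255,0);cv2.imwrite("pics/w1m.png",im)
# side edge lines, by binning along y
P=W[m]
from numpy import polyfit
for s in(0,1):
    pts=[]
    for y in np.arange(-.19,-.085,.006):
        q=P[(P[:,1]>y)&(P[:,1]<y+.006)];
        if len(q)>5: pts.append((y+.003,np.percentile(q[:,0],97 if s else 3)))
    pts=np.array(pts);k=np.polyfit(pts[:,1-1],pts[:,1],1);print(k,np.degrees(np.arctan(k[0])),np.polyval(k,-.137))
for u,v in((343,68),(397,73),(384,185),(332,181)):print(ray(u,v,ci,.1,True))
E
```

```text
5864 0.09972223635018693
(604.4713134765625, -135.7358856201172) (61.316925048828125, 131.0452423095703) 4.255612373352051
[-0.08342873  0.56459436] -4.769069709067604 0.5760240956842464
[-0.08991516  0.62005647] -5.137942491894973 0.6323748428296679
[ 0.56825311 -0.07477513  0.1       ]
[ 0.62922635 -0.06729241  0.1       ]
[ 0.63995985 -0.19791399  0.1       ]
[ 0.5787223  -0.20381683  0.1       ]
```

View pics/w1m.png

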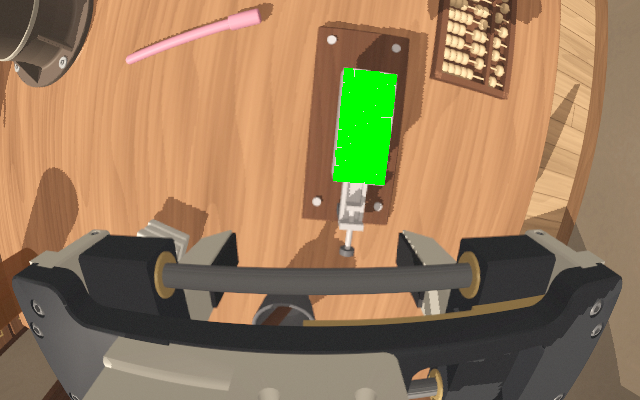

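```bash
python3 - <<'E'
from h import *
p,R=state(); plan(p,R,[.485,.11,.27],105,6)
E
```

```text
t 1.82 p [ 0.5595 -0.2028  0.2905] xang 99.62 z [-9.e-04 -6.e-04 -1.e+00] F [-0.  -0.3  0.5] M [-0.   -0.08 -0.03] w 0.0919 q [ 0.58  0.38 -0.45  1.52  0.17  1.27  0.27]
[5.35,-0.35,0.34,0,0,-0.016]
[5.35,-0.27,0.34,0,0,-0.016]
[5.36,-0.18,0.34,0,0,-0.016]
[5.36,-0.10,0.34,0,0,-0.016]
[5.36,-0.02,0.34,0,0,-0.016]
[5.36,0.07,0.34,0,0,-0.016]
```

```bash
python3 -m creep '[[5.35,-0.3,0.3,0,0,-0.016,100],[5.35,-0.3,0.3,0,0,-0.016,100],[5.35,-0.2,0.3,0,0,-0.016,100],[5.35,-0.1,0.3,0,0,-0.016,100],[5.35,0,0.4,0,0,-0.016,100],[5.35,0.1,0.4,0,0,-0.016,100],[0,0,0,0,0,0,100],[0,0,0,0,0,0,100]]'; python3 - <<'E'
from h import *
p,R=state()
ci=optics.camera_info("wrist");im,d=optics.get_image("wrist");cv2.imwrite("pics/w2.png",im);np.save("pics/w2.npy",d)
import pickle;pickle.dump(ci,open("pics/w2.pkl","wb"))
E
```

```text
time: 2.82
tool_pos: [0.4856, 0.1093, 0.2708]
tcp_rot: [1.909, 2.494, -0.001]
contact_force: [0.4, -0.9, 0.4]
grip_width: 0.0916
t 2.83 p [0.4856 0.1093 0.2708] xang 105.13 z [ 2.e-04 -1.e-03 -1.e+00] F [ 0.4 -0.9  0.4] M [-0.01 -0.15  0.02] w 0.0916 q [ 0.18  0.26 -0.63  1.77  0.16  1.17 -0.23]
```

View pics/w2.png

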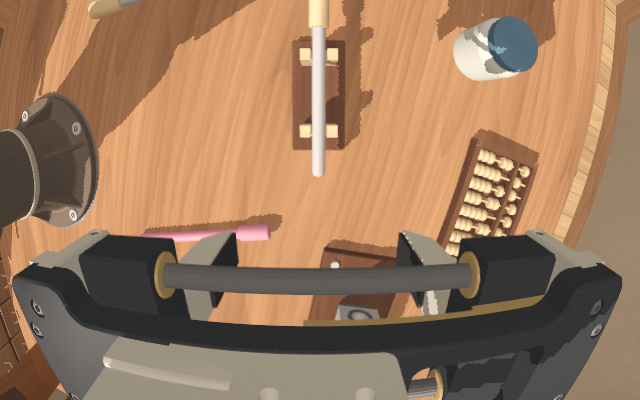

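The rod runs straight up the picture: tip (318,176), handle joint (318,27), cradle uprights at rows ~57 and ~130.

```bash
python3 - <<'E'
from h import *
import pickle
ci=pickle.load(open("pics/w2.pkl","rb"));d=np.load("pics/w2.npy");W=cloud(d,ci,True);im=cv2.imread("pics/w2.png")
hsv=cv2.cvtColor(im,cv2.COLOR_BGR2HSV)
m=np.zeros(d.shape,bool);m[15:185,300:335]=1
m&=(hsv[...,1]<70)&(W[...,2]>.045)
P=W[m];top=P[P[:,2]>np.percentile(P[:,2],40)]
v,x,y,z=[0]*4
l=cv2.fitLine((P[:,:2]*1000).astype(np.float32),cv2.DIST_HUBER,0,.01,.01).ravel();print(l,len(P),np.median(top[:,2]),np.degrees(np.arctan2(l[1],l[0])))
u=-l[:2]*np.sign(l[1]);s=(P[:,:2]*1000-l[2:])@u
print("tip",l[2:]+u*s.max(),"mid",l[2:]+u*(s.max()-97),"joint",l[2:]+u*s.min(),np.ptp(s))
print(ray(318,176,ci,.058,True),ray(318,27,ci,.062,True))
for v,u_ in((57,318),(130,318)): print(ray(u_,v,ci,.064,True))
p,R=state();mid=(l[2:]+u*(s.max()-97))/1000
plan(p,R,[mid[0],mid[1],.14],np.degrees(np.arctan2(-u[1],-u[0])),4)
E
```

```text
[ 2.6369694e-01 -9.6460557e-01  4.6433676e+02  1.9761964e+02] 2038 0.0653068763829034 -74.710464
tip [489.09770251 107.04391831] mid [463.51909945 200.61065858] joint [437.90898022 294.29268524] 194.11951660900846
[0.48918145 0.10617475 0.058     ] [0.4418704  0.28064303 0.062     ]
[0.45170929 0.24424393 0.064     ]
[0.47435212 0.16069142 0.064     ]
t 2.88 p [0.4858 0.1088 0.2707] xang 105.07 z [ 1.e-04 -1.e-03 -1.e+00] F [-0.8 -0.6 -0. ] M [-0.06 -0.16  0.04] w 0.0918 q [ 0.18  0.26 -0.63  1.77  0.16  1.17 -0.23]
[2.36,0.06,3.27,0,0,-0.001]
[2.36,0.06,3.27,0,0,-0.001]
[2.36,0.06,3.27,0,0,-0.001]
[2.36,0.06,3.27,0,0,-0.001]
```

```bash
python3 -m creep '[[2.5,0.05,3.3,0,0,0,100],[2.5,0.05,3.3,0,0,0,100],[2.5,0.05,3.3,0,0,0,100],[2.5,0.05,3.3,0,0,0,100],[0,0,0,0,0,0,100],[0,0,0,0,0,0,100]]'; python3 - <<'E'
from h import *
p,R=state()
plan(p,R,[.462,.2065,.039],105.3,4)
im,d=optics.get_image("wrist");cv2.imwrite("pics/w3.png",im)
E
```

```text
time: 3.62
tool_pos: [0.4621, 0.2063, 0.1392]
tcp_rot: [1.91, 2.494, -0.0]
contact_force: [-0.1, 0.3, -0.7]
grip_width: 0.0917
t 3.62 p [0.4621 0.2063 0.1392] xang 105.11 z [ 5.e-04 -6.e-04 -1.e+00] F [-0.1  0.3 -0.7] M [-0.02 -0.15  0.03] w 0.0917 q [-0.05  0.42 -0.62  1.93  0.31  0.89 -0.56]
[0.01,-0.00,2.50,0,0,-0.001]
[0.01,-0.00,2.50,0,0,-0.001]
[0.01,-0.00,2.50,0,0,-0.001]
[0.01,-0.00,2.50,0,0,-0.001]
```

View pics/w3.png

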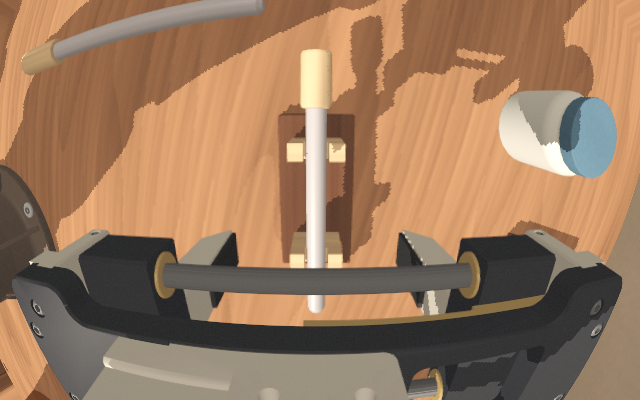

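The rod (column 317) is centred between the fingers, so I descend and close.

```bash
python3 -m creep '[[0,0,2.5,0,0,0,100],[0,0,2.5,0,0,0,100],[0,0,2.5,0,0,0,100],[0,0,2.5,0,0,0,100],[0,0,0,0,0,0,100]]'; python3 -m creep '[[0,0,0,0,0,0,0],[0,0,0,0,0,0,0],[0,0,0,0,0,0,0],[0,0,0,0,0,0,0],[0,0,0,0,0,0,0],[0,0,0,0,0,0,0]]';python3 -c "
from h import *
state()"
```

```text
time: 4.3
tool_pos: [0.4613, 0.2062, 0.0384]
tcp_rot: [1.91, 2.494, -0.003]
contact_force: [0.9, 0.1, 0.2]
grip_width: 0.0922
time: 5.05
tool_pos: [0.461, 0.2078, 0.0387]
tcp_rot: [1.907, 2.496, -0.0]
contact_force: [-0.6, -0.5, -0.5]
grip_width: 0.0364
t 5.05 p [0.461  0.2078 0.0387] xang 105.24 z [-1.e-04 -1.e-04 -1.e+00] F [-0.6 -0.5 -0.5] M [-0.01 -0.1  -0.05] w 0.0364 q [-0.13  0.55 -0.53  2.02  0.44  0.68 -0.68]
```

```bash
python3 -m creep '[[0,0,0,0,0,0,0],[0,0,0,0,0,0,0],[0,0,0,0,0,0,0],[0,0,0,0,0,0,0]]';python3 -c "
from h import *
state()"
```

```text
time: 5.55
tool_pos: [0.461, 0.2077, 0.0387]
tcp_rot: [-1.907, -2.496, 0.0]
contact_force: [-0.3, 0.3, -0.5]
grip_width: 0.0152
t 5.55 p [0.461  0.2077 0.0387] xang 105.24 z [-1.e-04 -1.e-04 -1.e+00] F [-0.3  0.3 -0.5] M [-0.01 -0.09 -0.02] w 0.0152 q [-0.13  0.55 -0.53  2.02  0.44  0.68 -0.68]
```

```bash
python3 -m creep '[[0,0,0,0,0,0,0],[0,0,-1,0,0,0,0],[0,0,-2,0,0,0,0],[0,0,-2,0,0,0,0],[0,0,0,0,0,0,0],[0,0,0,0,0,0,0]]';python3 -c "
from h import *
import pickle
state()
ci=optics.camera_info('wrist');im,d=optics.get_image('wrist');cv2.imwrite('pics/w4.png',im)
im,d=optics.get_image('side');cv2.imwrite('pics/s4.png',cv2.resize(im[180:340,230:430],None,fx=3,fy=3));np.save('pics/s4.npy',d);cv2.imwrite('pics/s4f.png',im)
"
```

```text
time: 6.3
tool_pos: [0.4608, 0.2073, 0.0883]
tcp_rot: [-1.908, -2.496, 0.001]
contact_force: [-0.3, -0.3, -3.6]
grip_width: 0.0149
t 6.3 p [0.4608 0.2073 0.0883] xang 105.22 z [-4.e-04 -5.e-04 -1.e+00] F [-0.3 -0.3 -3.6] M [ 0.02 -0.11 -0.04] w 0.0149 q [-0.09  0.48 -0.59  1.98  0.37  0.78 -0.62]
```

View pics/w4.png

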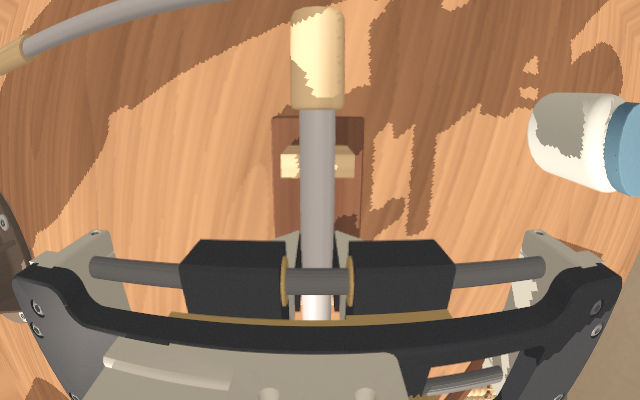

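View pics/s4.png

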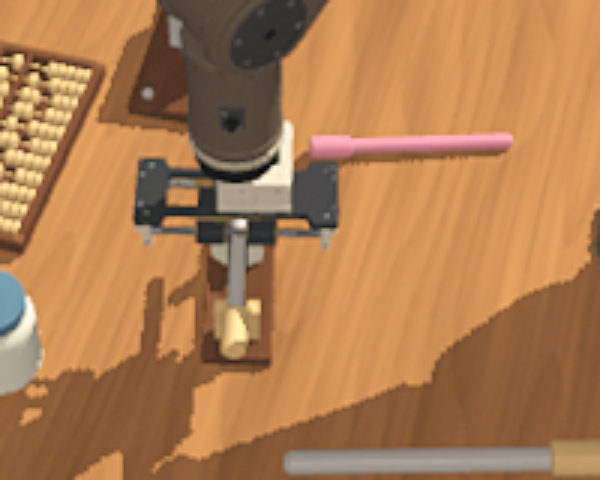

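```bash
python3 - <<'E'
from h import *
p,R=state(); plan(p,R,[.5885,.0615,.085],94.5,6)
E
```

```text
t 6.4 p [0.4605 0.2073 0.0879] xang 105.23 z [-1.3e-03 -7.0e-04 -1.0e+00] F [ 0.4  0.3 -4.3] M [ 0.01 -0.11  0.02] w 0.0149 q [-0.09  0.48 -0.59  1.98  0.37  0.78 -0.62]
[-2.91,1.42,0.05,0,0,0.031]
[-2.86,1.51,0.05,0,0,0.031]
[-2.81,1.60,0.05,0,0,0.031]
[-2.76,1.68,0.05,0,0,0.031]
[-2.71,1.77,0.05,0,0,0.031]
[-2.65,1.85,0.05,0,0,0.031]
```

```bash
python3 -m creep '[[-2.9,1.4,0,0,0,0.031,0],[-2.85,1.5,0,0,0,0.031,0],[-2.8,1.6,0,0,0,0.031,0],[-2.75,1.7,0,0,0,0.031,0],[-2.7,1.75,0,0,0,0.031,0],[-2.65,1.85,0,0,0,0.031,0],[0,0,0,0,0,0,0],[0,0,0,0,0,0,0]]';python3 -c "
from h import *
import pickle
p,R=state()
ci=optics.camera_info('wrist');im,d=optics.get_image('wrist');cv2.imwrite('pics/w5.png',im);np.save('pics/w5.npy',d);pickle.dump(ci,open('pics/w5.pkl','wb'))
im,d=optics.get_image('top');np.save('pics/t5.npy',d);cv2.imwrite('pics/t5.png',im);cv2.imwrite('pics/t5c.png',cv2.resize(im[110:220,220:400],None,fx=4,fy=4))
im,d=optics.get_image('side');cv2.imwrite('pics/s5.png',im);cv2.imwrite('pics/s5c.png',cv2.resize(im[120:270,240:390],None,fx=4,fy=4))
"
```

```text
time: 7.4
tool_pos: [0.5879, 0.0628, 0.0879]
tcp_rot: [-2.129, -2.308, 0.001]
contact_force: [-0.3, 1.2, -4.1]
grip_width: 0.015
t 7.4 p [0.5879 0.0628 0.0879] xang 94.61 z [-1.7e-03  3.0e-04 -1.0e+00] F [-0.3  1.2 -4.1] M [ 0.08 -0.07 -0.  ] w 0.015 q [ 0.15  0.58 -0.5   1.78  0.35  0.87 -0.43]
```

View pics/w5.png

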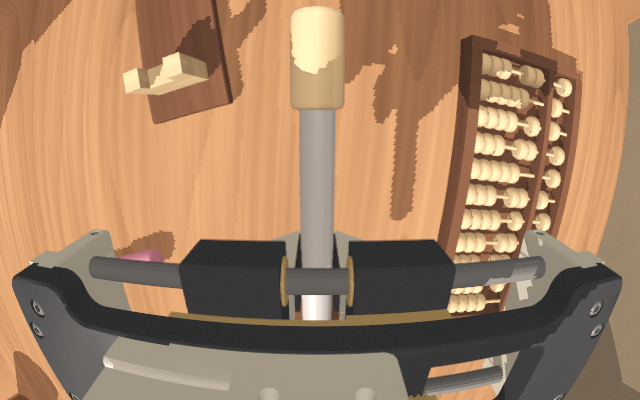

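View pics/t5c.png

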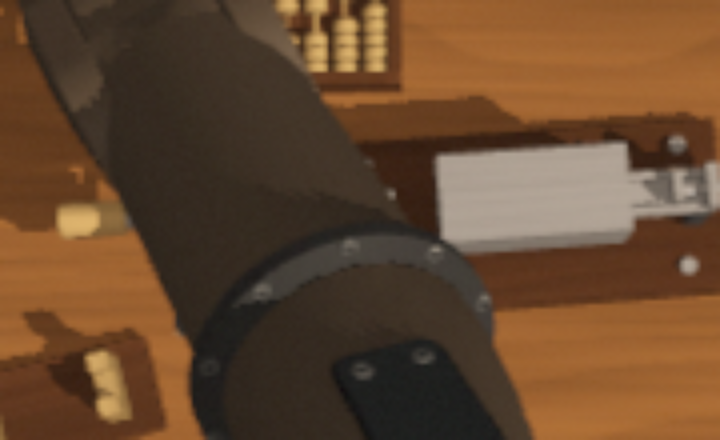

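View pics/s5c.png

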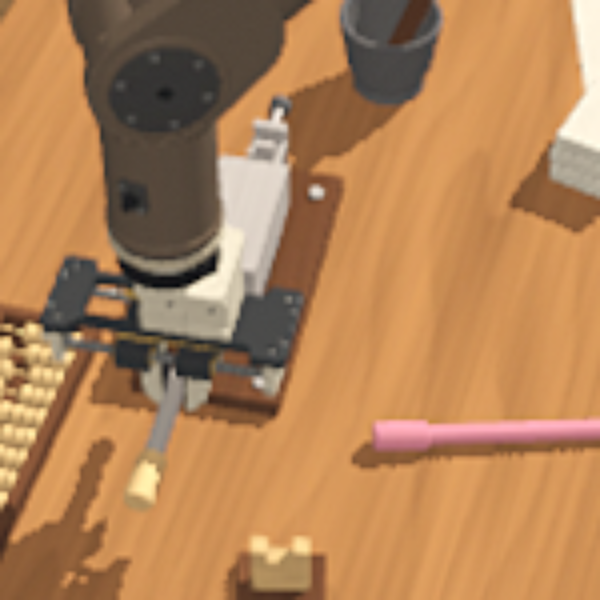

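The wrist view shows the rod straight in the jaws (column 317, handle at rows 8–108); the arm hides the tip in both other views. I take the rod's slant from wrist depth.

```bash
python3 - <<'E'
from h import *
import pickle
ci=pickle.load(open("pics/w5.pkl","rb"));d=np.load("pics/w5.npy");W=cloud(d,ci,True)
A=[]
for a,b in((115,150),(150,190),(190,228)):
    m=np.zeros(d.shape,bool);m[a:b,305:331]=1
    m&=W[...,2]>.085
    P=W[m]
    # crest of cylinder
    q=P[P[:,2]>np.percentile(P[:,2],75)]; c=[np.median(P[:,0]),np.median(P[:,1]),np.median(q[:,2])-.008];A.append(c);print(np.round(c,4),len(P))
A=np.array(A);v=A[-1]-A[0];v/=np.linalg.norm(v);print(v,"yaw",np.degrees(np.arctan2(v[1],v[0])),"pitch",np.degrees(np.arcsin(v[2])))
p,R=state();print("axis at tcp y:",A[0]+v*(A[0][1]-p[1])/(-v[1]))
for row in (128,170,210): # left/right edges in image -> axis yaw
    im=cv2.imread("pics/w5.png");g=im[row].astype(int).sum(-1)
m=np.zeros(d.shape,bool);m[15:100,285:350]=1;m&=W[...,2]>.085
P=W[m];print("handle top",np.percentile(P[:,2],[50,90,97]),"rear end y",np.percentile(P[:,1],99.5))
d0=np.array([.0785,-.9969]);mouth=np.array([.5989,-.0712])
print("tcp rel mouth along/lat",(p[:2]-mouth)@d0,(p[:2]-mouth)@np.array([.9969,.0785]))
E
```

```text
[0.584  0.1287 0.1076] 905
[0.5853 0.1126 0.1074] 1036
[0.5867 0.0949 0.1072] 984
[ 0.08050373 -0.99670462 -0.0099522 ] yaw -85.38225018882467 pitch -0.570228303430487
t 7.55 p [0.5879 0.0634 0.0885] xang 94.68 z [-8.e-04  3.e-04 -1.e+00] F [ 0.3  0.3 -3.2] M [-0.01 -0.11  0.  ] w 0.0152 q [ 0.15  0.58 -0.5   1.78  0.35  0.87 -0.43]
axis at tcp y: [0.58928603 0.06341559 0.10690685]
handle top [0.11773501 0.11942509 0.11996957] rear end y 0.17948296457454432
tcp rel mouth along/lat -0.1350588165303319 -0.00036098399122814
```

```bash
python3 -m creep '[[0,0,1.6,0,0,0,0],[0,0,1.6,0,0,0,0],[-1.2,0,0,0,0,0,0],[-1.2,0,0,0,0,0,0],[0,0,0,0,0,0,0],[0,0,0,0,0,0,0]]';python3 -c "
from h import *
p,R=state()
d0=np.array([.0785,-.9969]);mouth=np.array([.5989,-.0712])
print('tip depth/lat',(p[:2]-mouth)@d0+.1043,(p[:2]-mouth)@np.array([.9969,.0785]))
"; python3 -m creep '[[-0.4,0,0,0,0,0,0],[-0.4,0,0,0,0,0,0],[0,0,0,0,0,0,0]]'; python3 -m creep '[[-0.4,0,0,0,0,0,0],[-0.4,0,0,0,0,0,0],[0,0,0,0,0,0,0]]'; python3 -c "
from h import *
p,R=state()"
```

```text
time: 8.3
tool_pos: [0.5909, 0.0384, 0.0572]
tcp_rot: [2.131, 2.307, 0.001]
contact_force: [0.3, 0.4, -4.0]
grip_width: 0.0152
t 8.3 p [0.5909 0.0384 0.0572] xang 94.55 z [ 8.e-04  3.e-04 -1.e+00] F [ 0.3  0.4 -4. ] M [ 0.02 -0.13  0.03] w 0.0152 q [ 0.18  0.62 -0.48  1.8   0.38  0.81 -0.41]
tip depth/lat -0.005579348540932921 0.0006763349375956775
time: 8.68
tool_pos: [0.5913, 0.0299, 0.0567]
tcp_rot: [2.132, 2.308, -0.0]
contact_force: [-0.2, -1.2, -4.0]
grip_width: 0.0152
time: 9.05
tool_pos: [0.5919, 0.0219, 0.0567]
tcp_rot: [2.132, 2.308, -0.0]
contact_force: [-0.3, -0.8, -4.2]
grip_width: 0.0149
t 9.05 p [0.5919 0.0219 0.0567] xang 94.54 z [-1.e-04 -3.e-04 -1.e+00] F [-0.3 -0.8 -4.2] M [ 0.04 -0.09  0.03] w 0.0149 q [ 0.2   0.62 -0.48  1.8   0.38  0.81 -0.39]
```

```bash
python3 -m creep '[[-0.5,0,0,0,0,0,0],[-0.5,0,0,0,0,0,0],[0,0,0,0,0,0,0]]'; python3 -m creep '[[-0.5,0,0,0,0,0,0],[-0.5,0,0,0,0,0,0],[0,0,0,0,0,0,0]]'; python3 -c "
from h import *
p,R=state()"
```

```text
time: 9.43
tool_pos: [0.5927, 0.0116, 0.0567]
tcp_rot: [2.132, 2.307, -0.001]
contact_force: [0.6, 0.7, -3.2]
grip_width: 0.0152
time: 9.8
tool_pos: [0.5935, 0.0017, 0.0567]
tcp_rot: [2.132, 2.307, -0.001]
contact_force: [-0.2, 0.3, -4.1]
grip_width: 0.0152
t 9.8 p [0.5935 0.0017 0.0567] xang 94.52 z [-0.e+00 -4.e-04 -1.e+00] F [-0.2  0.3 -4.1] M [-0.   -0.11 -0.03] w 0.0152 q [ 0.24  0.62 -0.48  1.8   0.38  0.82 -0.35]
```

```bash
python3 -m creep '[[-0.6,0,0,0,0,0,0],[-0.6,0,0,0,0,0,0],[-0.6,0,0,0,0,0,0],[0,0,0,0,0,0,0]]'; python3 -m creep '[[-0.6,0,0,0,0,0,0],[-0.6,0,0,0,0,0,0],[-0.6,0,0,0,0,0,0],[0,0,0,0,0,0,0],[0,0,0,0,0,0,0]]'; python3 -c "
from h import *
p,R=state()
im,d=optics.get_image('side');cv2.imwrite('pics/s6.png',im);cv2.imwrite('pics/s6c.png',cv2.resize(im[120:270,240:390],None,fx=4,fy=4))
im,d=optics.get_image('wrist');cv2.imwrite('pics/w6.png',im)
"
```

```text
time: 10.3
tool_pos: [0.5949, -0.0164, 0.0566]
tcp_rot: [2.132, 2.307, -0.001]
contact_force: [0.7, 0.2, -3.0]
grip_width: 0.015
time: 10.92
tool_pos: [0.5963, -0.0332, 0.0567]
tcp_rot: [-2.131, -2.308, -0.0]
contact_force: [-0.4, 0.0, -3.4]
grip_width: 0.0148
t 10.93 p [ 0.5963 -0.0332  0.0567] xang 94.58 z [ 0.e+00  1.e-04 -1.e+00] F [-0.4  0.  -3.4] M [-0.   -0.01  0.02] w 0.0148 q [ 0.3   0.63 -0.48  1.79  0.38  0.82 -0.29]
```

View pics/s6c.png

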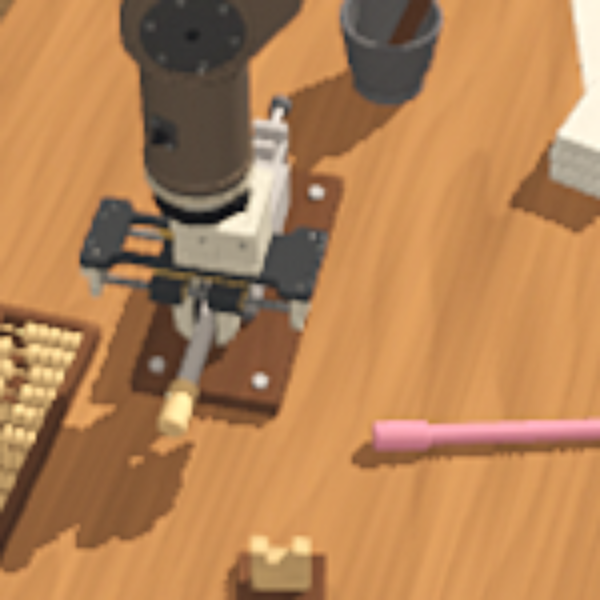

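View pics/w6.png

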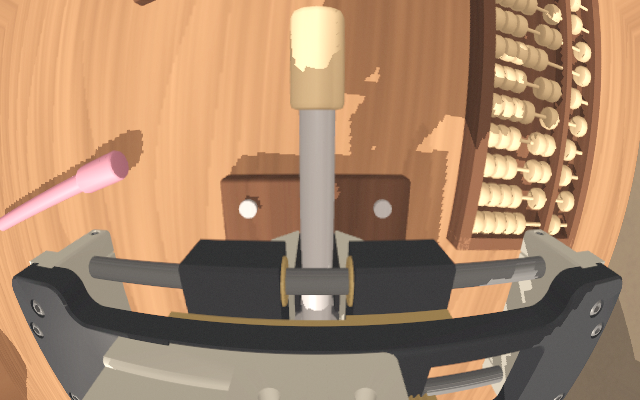

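```bash
python3 -m creep '[[0,0,0,0,0,0,60],[0,0,0,0,0,0,60],[0,0,0,0,0,0,60],[0,0,0,0,0,0,60],[0,0,0,0,0,0,60],[0,0,0,0,0,0,60],[0,0,0,0,0,0,60],[0,0,0,0,0,0,60]]'; python3 -c "
from h import *
import pickle
p,R=state()
ci=optics.camera_info('wrist');im,d=optics.get_image('wrist');cv2.imwrite('pics/w7.png',im)
W=cloud(d,ci,True)
for a,b,u0,u1,r in((20,100,285,350,.012),(115,150,300,336,.008),(150,190,300,336,.008),(190,228,300,336,.008)):
    m=np.zeros(d.shape,bool);m[a:b,u0:u1]=1;m&=W[...,2]>.06;P=W[m]
    q=P[P[:,2]>np.percentile(P[:,2],75)];print(np.round(np.median(P,0)[:2],4),np.median(q[:,2])-r,'rear y',np.percentile(P[:,1],99.5))
"
```

```text
time: 12.02
tool_pos: [0.5963, -0.0334, 0.0567]
tcp_rot: [2.131, 2.308, -0.0]
contact_force: [-0.4, 1.1, 0.7]
grip_width: 0.055
t 12.03 p [ 0.5963 -0.0334  0.0567] xang 94.58 z [-0. -0. -1.] F [-0.4  1.1  0.7] M [ 0.   -0.09 -0.06] w 0.055 q [ 0.3   0.63 -0.48  1.79  0.38  0.82 -0.29]
[0.5892 0.0644] 0.06674429567658063 rear y 0.08419941658605534
[0.5919 0.0321] 0.06855502690046228 rear y 0.040038389826651935
[0.593 0.015] 0.06930366390076215 rear y 0.024230902732454238
[ 0.5944 -0.0032] 0.07014939654294519 rear y 0.0059209883381954416
```

View pics/w7.png

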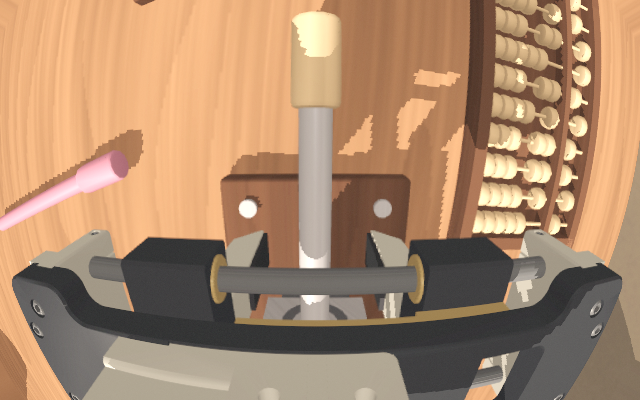

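The wrist view and depth show the rod hanging in the bore on its own, with its handle at (317,60) and axis about 8 mm low. I go back to the handle and take it there, with the tool tilted to match the rod.

```bash
python3 -m creep '[[2.5,0,0,0,0,0,60],[2.5,0,0,0,0,0,60],[2.5,0,0,0,0,0,60],[2.3,0,0,0,0,0,60],[0,0,0.7,0,-0.043,0,60],[0,0,0,0,0,0,60],[0,0,0,0,0,0,60]]'; python3 -c "
from h import *
import pickle
p,R=state()
ci=optics.camera_info('wrist');im,d=optics.get_image('wrist');cv2.imwrite('pics/w8.png',im)
im,d=optics.get_image('side');cv2.imwrite('pics/s8c.png',cv2.resize(im[120:270,240:390],None,fx=4,fy=4))
"
```

```text
time: 12.95
tool_pos: [0.5886, 0.0638, 0.0498]
tcp_rot: [2.11, 2.285, -0.045]
contact_force: [0.1, -0.5, 0.0]
grip_width: 0.0545
t 12.95 p [0.5886 0.0638 0.0498] xang 94.55 z [ 0.0033 -0.0426 -0.9991] F [ 0.1 -0.5  0. ] M [ 0.05 -0.12 -0.04] w 0.0545 q [ 0.08  0.63 -0.45  1.8   0.42  0.81 -0.51]
```

View pics/w8.png

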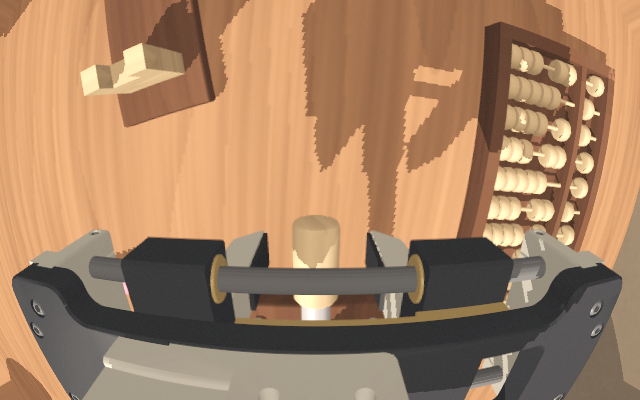

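View pics/s8c.png

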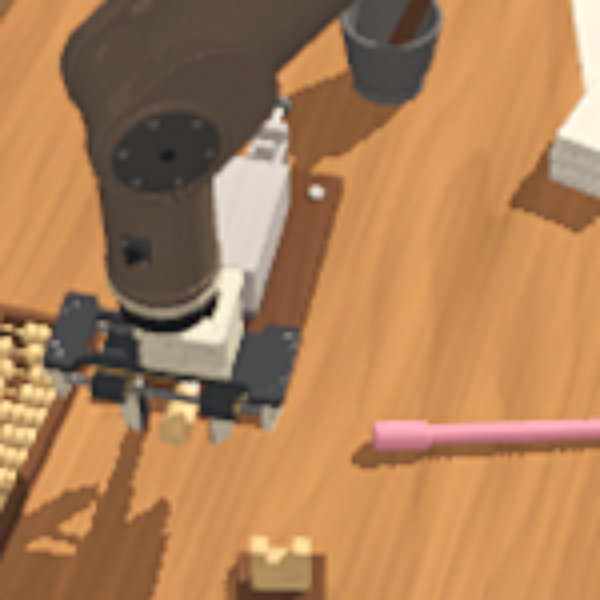

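```bash
python3 -m creep '[[0,0,0.15,0,0,0,0],[0,0,0,0,0,0,0],[0,0,0,0,0,0,0],[0,0,0,0,0,0,0],[0,0,0,0,0,0,0],[0,0,0,0,0,0,0],[0,0,0,0,0,0,0],[0,0,0,0,0,0,0]]'; python3 -c "
from h import *
p,R=state()"
```

```text
time: 14.05
tool_pos: [0.5885, 0.0642, 0.0482]
tcp_rot: [2.109, 2.285, -0.046]
contact_force: [-0.0, -1.1, 0.3]
grip_width: 0.0235
t 14.05 p [0.5885 0.0642 0.0482] xang 94.58 z [ 0.0033 -0.0429 -0.9991] F [-0.  -1.1  0.3] M [-0.08 -0.01 -0.02] w 0.0235 q [ 0.08  0.63 -0.45  1.81  0.42  0.81 -0.51]
```

Gripped on the handle (23.5 mm). Now I lift it level in small steps.

```bash
python3 -m creep '[[0,0,0,0,0,0,0],[0,0,-0.25,0,0.014,0,0],[0,0,-0.25,0,0.014,0,0],[0,0,-0.25,0,0.015,0,0],[0,0,0,0,0,0,0],[0,0,0,0,0,0,0]]'; python3 -c "
from h import *
p,R=state()
ci=optics.camera_info('wrist');im,d=optics.get_image('wrist');cv2.imwrite('pics/w9.png',im)"
```

```text
time: 14.8
tool_pos: [0.5885, 0.0639, 0.0556]
tcp_rot: [2.131, 2.308, -0.001]
contact_force: [0.7, -1.9, -1.4]
grip_width: 0.0233
t 14.8 p [0.5885 0.0639 0.0556] xang 94.55 z [-1.e-04 -5.e-04 -1.e+00] F [ 0.7 -1.9 -1.4] M [-0.19 -0.18 -0.05] w 0.0233 q [ 0.13  0.62 -0.48  1.8   0.38  0.81 -0.46]
```

```bash
python3 -m creep '[[0,0,-0.05,0,0,0,0],[-0.3,0,0,0,0,0,0],[-0.3,0,0,0,0,0,0],[0,0,0,0,0,0,0]]'; python3 -m creep '[[-0.3,0,0,0,0,0,0],[-0.3,0,0,0,0,0,0],[0,0,0,0,0,0,0]]'; python3 -c "
from h import *
p,R=state()"
```

```text
time: 15.35
tool_pos: [0.5891, 0.0581, 0.0562]
tcp_rot: [2.131, 2.308, -0.0]
contact_force: [0.1, -0.6, -2.8]
grip_width: 0.0235
time: 15.72
tool_pos: [0.5895, 0.0518, 0.0561]
tcp_rot: [2.131, 2.308, -0.001]
contact_force: [0.5, -0.1, -2.0]
grip_width: 0.0232
t 15.72 p [0.5895 0.0518 0.0561] xang 94.54 z [-1.e-04 -6.e-04 -1.e+00] F [ 0.5 -0.1 -2. ] M [-0.11 -0.12  0.01] w 0.0232 q [ 0.15  0.62 -0.48  1.8   0.38  0.81 -0.44]
```

```bash
for i in 1 2 3; do python3 -m creep '[[-0.3,0,0,0,0,0,0],[-0.3,0,0,0,0,0,0],[-0.3,0,0,0,0,0,0]]' | grep -v rot; done; python3 -c "
from h import *
p,R=state()"
```

```text
time: 16.1
tool_pos: [0.5902, 0.0434, 0.0562]
contact_force: [-0.5, 0.9, -2.0]
grip_width: 0.0231
time: 16.48
tool_pos: [0.5909, 0.0363, 0.0564]
contact_force: [-0.4, 6.1, -2.6]
grip_width: 0.0233
time: 16.85
tool_pos: [0.5916, 0.0274, 0.0563]
contact_force: [-0.9, 5.7, -1.9]
grip_width: 0.0232
t 16.85 p [0.5916 0.0274 0.0563] xang 94.66 z [ 2.0e-04  2.2e-03 -1.0e+00] F [-0.9  5.7 -1.9] M [1.31 0.06 0.  ] w 0.0232 q [ 0.2   0.62 -0.48  1.8   0.38  0.81 -0.39]
```

```bash
for i in 1 2 ; do python3 -m creep '[[-0.3,0,0,0,0,0,0],[-0.3,0,0,0,0,0,0],[-0.3,0,0,0,0,0,0],[0,0,0,0,0,0,0]]' | grep -v rot; done; python3 -c "
from h import *
p,R=state()"
```

```text
time: 17.35
tool_pos: [0.5923, 0.0178, 0.0563]
contact_force: [0.0, 5.3, -2.3]
grip_width: 0.0228
time: 17.85
tool_pos: [0.593, 0.0088, 0.0563]
contact_force: [-1.3, 5.3, -2.4]
grip_width: 0.0232
t 17.85 p [0.593  0.0088 0.0563] xang 94.62 z [ 0.      0.0014 -1.    ] F [-1.3  5.3 -2.4] M [ 1.08 -0.04 -0.03] w 0.0232 q [ 0.23  0.62 -0.48  1.8   0.38  0.81 -0.36]
```

```bash
python3 -m creep '[[-0.2,0,0,0,0,0,0],[-0.2,0,0,0,0,0,0],[-0.2,0,0,0,0,0,0],[0,0,0,0,0,0,0]]' | grep -v rot;for i in 1 2; do python3 -m creep '[[-0.1,0,0,0,0,0,0],[-0.1,0,0,0,0,0,0]]' | egrep "pos|force"; done; python3 -c "
from h import *
p,R=state()"
```

```text
time: 18.35
tool_pos: [0.5935, 0.0029, 0.0563]
contact_force: [-1.3, 5.2, -2.6]
grip_width: 0.0234
tool_pos: [0.5936, 0.0013, 0.0563]
contact_force: [-0.5, 6.5, -1.3]
tool_pos: [0.5938, -0.0007, 0.0563]
contact_force: [-0.4, 5.8, -2.0]
t 18.85 p [ 0.5938 -0.0007  0.0563] xang 94.65 z [ 1.0e-04  1.8e-03 -1.0e+00] F [-0.4  5.8 -2. ] M [ 1.31  0.04 -0.05] w 0.0233 q [ 0.24  0.62 -0.48  1.8   0.38  0.81 -0.34]
```

```bash
python3 -m creep '[[-0.1,0,0,0,0,0,0],[-0.1,0,0,0,0,0,0]]' | egrep "pos|force"
python3 -m creep '[[-0.1,0,0,0,0,0,0],[-0.1,0,0,0,0,0,0]]' | egrep "pos|force"
```

```text
tool_pos: [0.5939, -0.0027, 0.0563]
contact_force: [-0.8, 6.5, -1.8]
tool_pos: [0.5941, -0.0048, 0.0563]
contact_force: [-1.8, 6.9, -2.4]
```

```bash
python3 -m creep '[[-0.1,0,0,0,0,0,0],[-0.1,0,0,0,0,0,0]]' | egrep "pos|force"
```

```text
tool_pos: [0.5942, -0.0068, 0.0563]
contact_force: [-0.4, 5.3, -2.4]
```

```bash
python3 -m creep '[[-0.1,0,0,0,0,0,0],[-0.1,0,0,0,0,0,0]]' | egrep "pos|force"
```

```text
tool_pos: [0.5944, -0.0089, 0.0562]
contact_force: [-0.3, 5.6, -1.3]
```

```bash
python3 -m creep '[[-0.1,0,0,0,0,0,0],[-0.1,0,0,0,0,0,0]]' | egrep "pos|force"
```

```text
tool_pos: [0.5945, -0.011, 0.0563]
contact_force: [-0.2, 5.8, -2.0]
```

```bash
python3 -c "
from h import *
p,R=state()
im,d=optics.get_image('side');cv2.imwrite('pics/s10c.png',cv2.resize(im[120:230,250:350],None,fx=6,fy=6))
im,d=optics.get_image('top');cv2.imwrite('pics/t10c.png',cv2.resize(im[130:200,310:430],None,fx=6,fy=6,interpolation=cv2.INTER_CUBIC))"
```

```text
t 20.1 p [ 0.5945 -0.011   0.0563] xang 94.64 z [-0.      0.0015 -1.    ] F [-0.2  5.8 -2. ] M [ 1.18  0.07 -0.02] w 0.0228 q [ 0.26  0.63 -0.48  1.79  0.38  0.82 -0.33]
```

View pics/t10c.png

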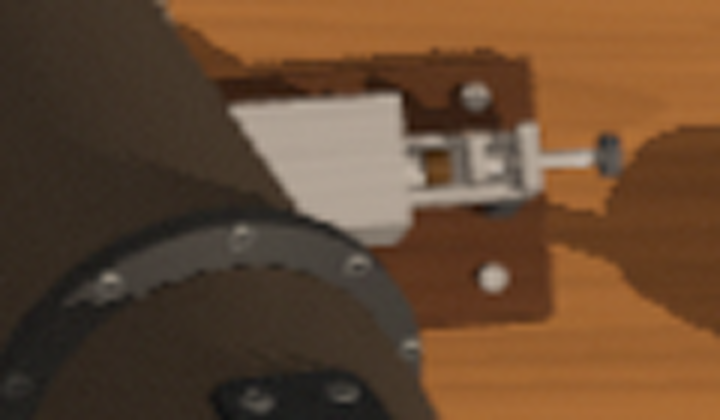

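View pics/s10c.png

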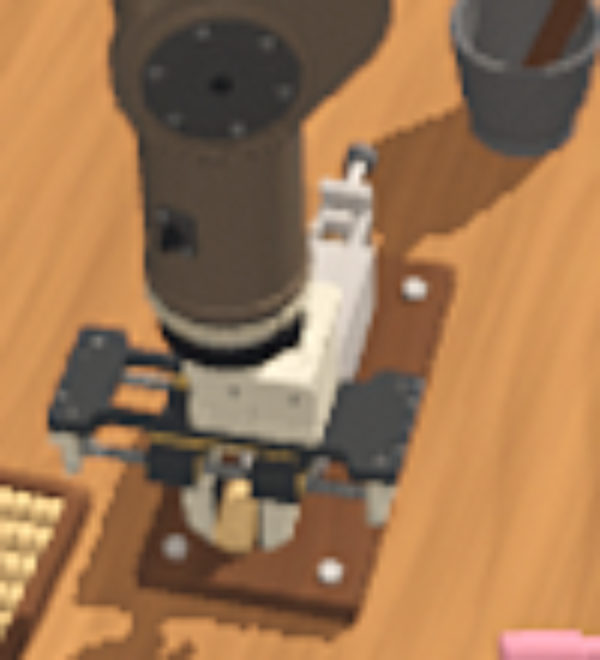

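The top crop shows the brown tablet in the outlet at (438,168), with a gap of about 10 crop px (~4 mm) to the stop plate at about column 463. I go on in 1 mm steps.

```bash
python3 -m creep '[[-0.1,0,0,0,0,0,0],[-0.1,0,0,0,0,0,0]]' | egrep "pos|force"
```

```text
tool_pos: [0.5947, -0.013, 0.0562]
contact_force: [-1.4, 4.9, -2.2]
```

```bash
python3 -m creep '[[-0.1,0,0,0,0,0,0],[0,0,0,0,0,0,0]]' | egrep "pos|force"
```

```text
tool_pos: [0.5948, -0.0142, 0.0562]
contact_force: [-0.4, 5.5, -2.5]
```

```bash
python3 -m creep '[[-0.1,0,0,0,0,0,0],[0,0,0,0,0,0,0]]' | egrep "pos|force"
```

```text
tool_pos: [0.5949, -0.0154, 0.0562]
contact_force: [-0.7, 5.4, -1.9]
```

```bash
python3 -m creep '[[-0.1,0,0,0,0,0,0],[0,0,0,0,0,0,0]]' | egrep "pos|force"
```

```text
tool_pos: [0.595, -0.0166, 0.0562]
contact_force: [-1.1, 4.0, -1.6]
```

```bash
python3 -m creep '[[-0.1,0,0,0,0,0,0],[0,0,0,0,0,0,0]]' | egrep "pos|force"
```

```text
tool_pos: [0.5951, -0.0178, 0.0562]
contact_force: [-1.3, 4.8, -2.7]
```

```bash
python3 -m creep '[[-0.1,0,0,0,0,0,0],[0,0,0,0,0,0,0]]' | egrep "pos|force"
```

```text
tool_pos: [0.5952, -0.0189, 0.0562]
contact_force: [-1.1, 5.0, -2.0]
```

```bash
python3 -m creep '[[-0.1,0,0,0,0,0,0],[0,0,0,0,0,0,0]]' | egrep "pos|force"
```

```text
tool_pos: [0.5953, -0.0199, 0.0562]
contact_force: [-0.4, 5.4, -2.4]
```

```bash
python3 -m creep '[[-0.1,0,0,0,0,0,0],[0,0,0,0,0,0,0]]' | egrep "pos|force"
```

```text
tool_pos: [0.5953, -0.0199, 0.0563]
contact_force: [-0.8, 7.6, -1.5]
```

```bash
python3 -c "
from h import *
p,R=state()
im,d=optics.get_image('top');cv2.imwrite('pics/t11c.png',cv2.resize(im[130:200,310:430],None,fx=6,fy=6,interpolation=cv2.INTER_CUBIC))"
```

```text
t 22.2 p [ 0.5953 -0.0199  0.0563] xang 94.63 z [ 0.      0.0014 -1.    ] F [-0.8  7.6 -1.5] M [ 1.62  0.05 -0.08] w 0.0229 q [ 0.28  0.63 -0.48  1.79  0.38  0.82 -0.31]
```

View pics/t11c.png

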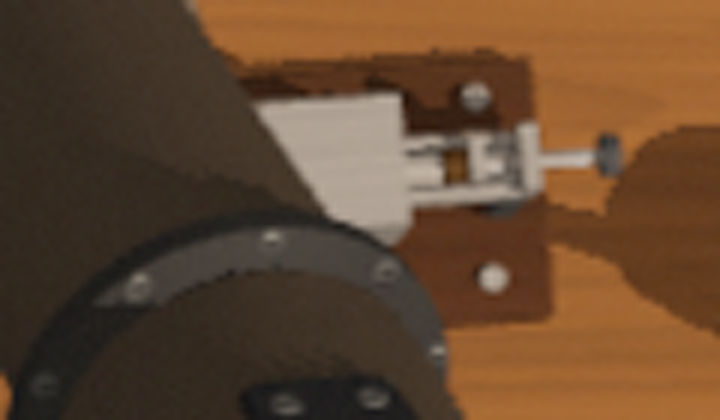

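The tool has stalled at y = -0.0199 with force rising, and the tablet (455,166) is against the stop plate. I build the force up gently.

```bash
python3 -m creep '[[-0.1,0,0,0,0,0,0],[-0.1,0,0,0,0,0,0],[0,0,0,0,0,0,0]]' | egrep "pos|force"
```

```text
tool_pos: [0.5954, -0.02, 0.0563]
contact_force: [-1.3, 10.8, -2.1]
```

```bash
python3 -m creep '[[-0.1,0,0,0,0,0,0],[0,0,0,0,0,0,0]]' | egrep "pos|force|width"
```

```text
tool_pos: [0.5954, -0.02, 0.0564]
contact_force: [-1.5, 13.5, -2.8]
grip_width: 0.0232
```

```bash
python3 -m creep '[[-0.1,0,0,0,0,0,0],[0,0,0,0,0,0,0]]' | egrep "pos|force|width"
```

```text
tool_pos: [0.5955, -0.02, 0.0564]
contact_force: [-2.2, 16.5, -2.3]
grip_width: 0.0231
```

```bash
python3 -m creep '[[-0.08,0,0,0,0,0,0],[0,0,0,0,0,0,0],[0,0,0,0,0,0,0]]' | egrep "pos|force|width"; python3 -c "
from h import *
state()"
```

```text
tool_pos: [0.5955, -0.02, 0.0565]
contact_force: [-3.0, 18.4, -2.3]
grip_width: 0.0231
t 23.5 p [ 0.5955 -0.02    0.0565] xang 94.82 z [ 2.0e-04  6.2e-03 -1.0e+00] F [-3.  18.4 -2.3] M [ 3.91  0.35 -0.13] w 0.0231 q [ 0.28  0.63 -0.49  1.79  0.38  0.82 -0.3 ]
```

```bash
python3 -m creep '[[0,0,0,0,0,0,0],[0,0,0,0,0,0,0],[0,0,0,0,0,0,0],[0,0,0,0,0,0,0]]' | egrep "pos|force"; python3 -m creep '[[0.2,0,0,0,0,0,0],[0.2,0,0,0,0,0,0],[0.1,0,0,0,0,0,0],[0,0,0,0,0,0,0]]' | egrep "pos|force|width"
```

```text
tool_pos: [0.5955, -0.0201, 0.0565]
contact_force: [-2.2, 18.7, -2.1]
tool_pos: [0.5953, -0.02, 0.0562]
contact_force: [-0.1, 6.6, -1.7]
grip_width: 0.0233
```

Held at about 18.5 N, then relaxed. Next I let go, with the fingers opening slowly and fairly wide.

```bash
python3 -m creep '[[0.15,0,0,0,0,0,0],[0,0,0,0,0,0,60],[0,0,0,0,0,0,60],[0,0,0,0,0,0,60],[0,0,0,0,0,0,60],[0,0,0,0,0,0,60],[0,0,0,0,0,0,60],[0,0,0,0,0,0,60]]' | egrep "pos|force|width"; python3 -c "
from h import *
p,R=state()
ci=optics.camera_info('wrist');im,d=optics.get_image('wrist');cv2.imwrite('pics/w12.png',im)"
```

```text
tool_pos: [0.5952, -0.0195, 0.0562]
contact_force: [-0.7, 0.4, -0.2]
grip_width: 0.0551
t 25.5 p [ 0.5952 -0.0195  0.0562] xang 94.58 z [-1.e-04 -0.e+00 -1.e+00] F [-0.7  0.4 -0.2] M [-0.05 -0.12 -0.03] w 0.0551 q [ 0.27  0.63 -0.48  1.79  0.38  0.82 -0.31]
```

View pics/w12.png

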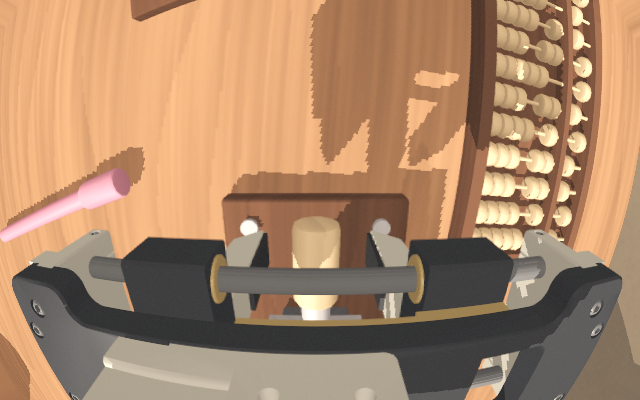

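The fingers are clear of the handle (316,265). I raise straight up, then back off.

```bash
python3 -m creep '[[0,0,-2,0,0,0,60],[0,0,-4,0,0,0,60],[0,0,-5,0,0,0,60],[0,0,-5,0,0,0,60],[5,3,-2,0,0,0,60],[5,3,0,0,0,0,60],[5,3,0,0,0,0,60],[0,0,0,0,0,0,60]]' | egrep "pos|force|width"; python3 -c "
from h import *
p,R=state()
im,d=optics.get_image('top');cv2.imwrite('pics/t13.png',im);cv2.imwrite('pics/t13c.png',cv2.resize(im[130:200,290:420],None,fx=6,fy=6,interpolation=cv2.INTER_CUBIC))
im,d=optics.get_image('side');cv2.imwrite('pics/s13.png',im)"
```

```text
tool_pos: [0.6727, 0.1438, 0.2356]
contact_force: [0.6, 0.1, 0.2]
grip_width: 0.0548
t 26.55 p [0.6727 0.1438 0.2356] xang 94.99 z [-9.0e-04  3.7e-03 -1.0e+00] F [0.6 0.1 0.2] M [-0.05 -0.16  0.03] w 0.0548 q [ 0.03  0.6  -0.54  1.35  0.3   1.28 -0.43]
```

View pics/t13c.png

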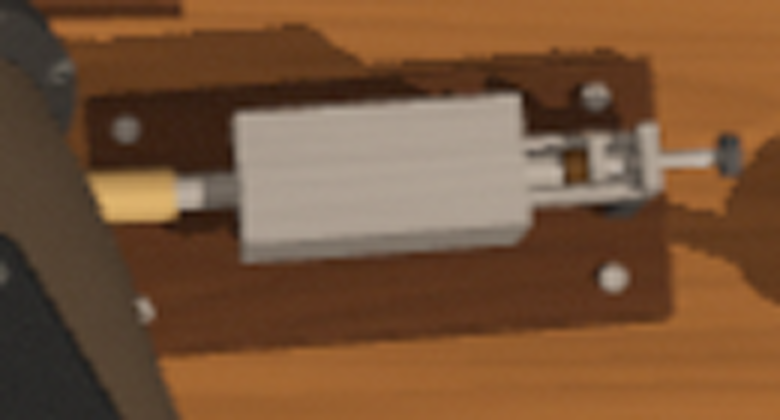

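View pics/s13.png

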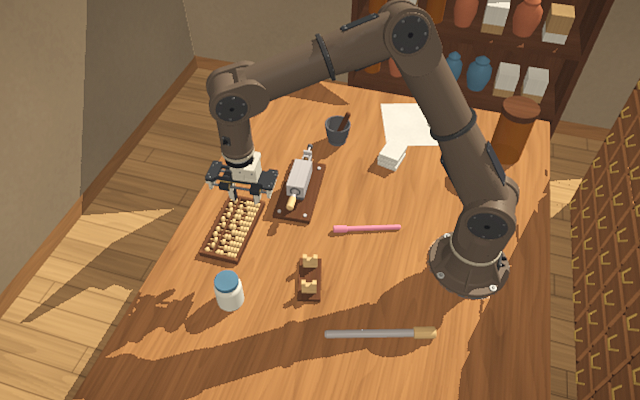

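The top crop shows the rod in the bore and the tablet (577,165) between the rod tip and the stop plate. In the side view the other things are where they were and the arm is clear. I hand in.

```bash
python3 -c "
from workcell import r
print(r.finish_job())"
```

```text
the job is handed in; nothing more can be done
None
```

The job is done and handed in at about 26.6 s. The tablet is fully out and against the stop plate, and the rod is left in the bore.

- **First insertion:** I took the smaller grey rod from the cradle and slid it about 66 mm into the bore with no contact force. I then let go, and the bore carried it alone with about 8 mm of sag measured at the handle, at the top of the 5 to 8 mm you gave.
- **Push:** I took it again by the wooden handle, lifted it level, and pushed in small steps at about 5 to 7 N of drag. The tool stopped with the rod tip about 150 mm inside the mouth. I raised the force to about 18.5 N at the wrist and held it there for about half a second. Allowing for tablet drag and rod friction, the force on the stop itself was perhaps 10 to 14 N; that part is not measured directly.
- **Release and last checks:** I eased the push off, opened the fingers and moved clear. The last pictures show the tablet between the rod tip and the stop plate, the rod in the bore, the other objects where they were by eye, and the arm touching nothing (wrist force about 0).

No check failed. The die-position estimates from the top and wrist cameras differed by about 2 mm, and I used a value between them.

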